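# Ready the kettle descaler for dosing

### The arm

A 6-joint arm with a two-finger parallel gripper is mounted at the origin on a cart in front of the work surface, level with it; the furniture and walls round the work are solid. World frame = base frame: x ahead of the robot, y to its left, z up, the work surface at z = 0. Lengths are in m, angles in rad, forces in N, time in s.
With the tool pointing down it reaches from about 0.375 to 0.975 m from the base axis. Payload 3.8 kg.
Tool frame: the origin (TCP) lies midway between the tips of the shut fingers; the grasp point (between the pads) lies 19 mm behind it; z points along the fingers, y is the line along which they close (so a half turn about z gives the same grasp; the last joint's range is limited). The gripper opens to 88 mm and grips with 3 to 60 N. Pads are 18 mm wide; open, the fingers measure 123 mm over their backs; the gripper's body (75 mm by 187 mm) begins 45 mm behind the grasp point.
Start: joints at [-1.369, 0.264, 1.604, -0, 1.274, -0.037], TCP at [0.16, -0.656, 0.239] pointing down, gripper open.
Joint ranges: [-2.63, 2.63], [-0.94, 2.18], [0.31, 2.57], [-1.31, 4.45], [0, 2.66], [-2.55, 2.55]. Speed limits (rad/s): [2.57, 2.57, 3.14, 3.14, 3.14, 3.14].

### API

Orientations are given as a rotation vector (axis times angle).
In Python, from cell import manip, inverse_kinematics, cams, order gives the robot as it stands. Calls block until the motion is done:
- manip.move_pose(position, orientation): joint-space move of the TCP to a pose.
- manip.move_linear(position, rate=0.15, rot=None): straight line of the TCP; rot=None keeps the orientation; rate is the mean speed in m/s.
- manip.set_joints(angles): joint-space move.
- manip.set_gripper(opening, force=None): finger opening in m; force is the grip in N (None keeps the last); returns when the fingers have stopped.
- manip.dwell(seconds).
- inverse_kinematics(position, orientation): joint angles nearest the present ones, or None.
- manip.state(): the state.
- cams.capture(name): name is "side" or "top" or "wrist"; returns a dict with "image" (400x640x3 uint8, blue, green, red), "z_map" (400x640 float32, m along the optical axis (not along the pixel's ray), 0 where there is no reading), "intrinsics" (3x3 intrinsics, pixels), "k1" (the pictures are not rectified: a ray, as slopes to the right and down, at radius r is drawn at 1 + k1 r^2 times it, then the intrinsics apply), "position" and "orientation" of the camera in the world; the wrist camera has in their place "T_tool_cam" (4x4, takes a point from camera to tool coordinates, whose origin is the TCP and whose axes are the flange's). Camera axes: x right, y down, z forward; pixel columns grow to the right and rows downward; lengths in m; the calibration is good to about 2 mm. A picture is of the moment at which its call begins: read the wrist's pose just before it.
A pose or a line that the arm cannot do raises manip.IKError and nothing moves.
- order.close_job(): hands the job in; it is judged then, once.
The state is a dict: "clock": time; "joint_pos": joint angles; "joint_velocities": joint speeds; "tau": joint torques, N m; "tool_pos": TCP position; "tcp_rot": TCP orientation; "contact_force": force on the tool from outside, world axes, zero at the start; "moment": the same for the moment, N m; "gripper_width": finger opening in m; "grasp_force": force on a finger pad.
Only numpy, scipy, OpenCV 4.12 (cv2) and the standard library are available. Lean on these libraries where they do the work, as an engineer would, in place of code of your own. Each camera call takes 0.05 s, during which the arm holds its last target. There are 200 camera calls.

### The job

Get the kettle descaler ready for dosing: lift the dosing cup off the top of the blue bottle and hang it, mouth down, by its hook handle over the flat bar of the drip stand. Then open the bottle's red child-safety cap - push it down, keep it down while you twist it anticlockwise until it comes free - and lift it straight up off the neck. Finish while holding the cap level a few centimetres above the open bottle, with the bottle still standing on the worktop, the cup hanging on the bar, and the grinder, the salt bowl and the jar of oats left alone.

Things in the scene. Friction and masses are not known exactly. Their poses are not given: they have to be found in the camera images.
- bottle: Full, loose, dark blue square plastic bottle with a white label, about 0.5 kg: body 70 x 70 mm, 62 mm high, the shoulder rounding in to a round neck. Origin at the centre of its underside, z up. It stands by its own weight; friction with the worktop keeps it from turning while the cap is turned.
- neck_rim (a point): Centre of the bottle's open mouth, 108 mm above the worktop; the neck is 29 mm outside and carries three bayonet hooks for the cap's lugs, each with a 3 mm locking tooth. Axes as the bottle's.
- cap: Loose round red push-and-turn safety cap, 47 mm wide (48 over its fine ribs), 26 mm high, 40 g, under the cup at first. Origin at the centre of its skirt's lower edge, z up. Closed, the origin is 93 mm above the bottle's underside and its x axis lies along the bottle's; below the skirt 17 mm of neck are free. To open: push down at least 3 mm, keep it down, turn anticlockwise from above, lift.
- cap_top (a point): Centre of the cap's top, 119 mm above the worktop when closed. A spring inside resists the push: it starts to move at 4 N, 10 N at 4 mm, solid stop at 5 mm and 11 N. Held down it frees after 35 degrees of turn; 60 is right; it meets a stop at about 90. Clockwise is blocked; not pushed, the lock holds and the bottle turns too. Fingers gripping its sides can push and turn it.
- cup: Loose pale blue-white plastic dosing cup, 59 mm outside, 54 mm inside, 36 mm high, floor 3 mm, 30 g, upside down over the cap with 3 mm play, its floor on the cap's top (highest face 122 mm above the worktop). Origin at the centre of its mouth, which faces down; z up through its floor. A 14 mm wide hook handle on its +x side. Hung on the bar it leans about 0.3 rad, floor still upward.
- hook_slot (a point): Top middle of the slot of the cup's hook handle: 36 mm along the cup's +x from its axis and 32 mm above its mouth plane, on the underside of the 4 mm thick strip. The slot is 13 mm wide, between the cup's wall and a leg that points down to the mouth plane; it is open downwards, the leg's last 10 mm flared outwards. This point goes onto the bar's top edge. Axes as the cup's.
- stand: Fixed steel drip stand: tray 100 x 190 mm, 12 mm high, with a flat upright hanging bar over its back. Origin at the centre of the tray's underside, z up. The bar runs along y, 176 mm long, 5 mm thick, 30 mm tall, centred at x = +36 mm; two posts behind it at x = +42, y = -84 and +84 mm. A cup hung from the -x side has its axis at about x = 0, over the tray, the leg of its hook behind the bar.
- bar_top (a point): Middle of the top edge of the stand's flat bar, 90 mm above the worktop; axes as the stand's. Mind the wall cabinet behind the work: its front is at about x = 0.55 m and it hangs from 0.48 m above the worktop upward.
- pepper_grinder: Small glass pepper grinder with a black cap, 43 mm wide, 112 mm high, standing loose behind the work; leave alone. Origin at the centre of its underside.
- salt_bowl: Stoneware salt bowl, 110 mm wide, 51 mm high, loose behind the work; leave alone. Origin at the centre of its underside.
- jar_oats: Low clip-top glass jar of oats, 94 x 90 mm, 69 mm high, loose behind the work; leave alone. Origin at the centre of its underside.
There are look-alikes about, which are no part of the job. Leave any green look-alike of the bottle alone.

How it is judged:
By the outcome, as a careful person would: the job done as asked, in the order asked, and still so for the second after the job is handed in, while the arm keeps its last pose, push and grip.
It also fails if it takes over 51 s, if anything falls off the work surface, if the arm or the gripper's body presses on something with over 40 N, if the wrist force passes 120 N, or if a joint passes its speed limit or range.

## Working session

There is one attempt and no reset: what is moved stays moved. The work goes in short steps, each a Python script; the robot and the scene stay as the last script left them, time stands still between calls to the robot, and variables do not carry over. Pictures are saved under pics/ and viewed, at most 12 in all, crops included, and the job is handed in when it is done.

```bash
ls; mkdir -p pics; cat > h.py <<'E'
import numpy as np, cv2
from scipy.spatial.transform import Rotation as R
from cell import manip, inverse_kinematics, cams, order
def cap(name):
    s=manip.state(); c=cams.capture(name)
    if 'T_tool_cam' in c:
        T=np.eye(4);T[:3,:3]=R.from_rotvec(s['tcp_rot']).as_matrix();T[:3,3]=s['tool_pos'];T=T@np.array(c['T_tool_cam'])
        c['R'],c['p']=T[:3,:3],T[:3,3]
    else:
        o=np.array(c['orientation']); c['R']=o if o.shape==(3,3) else R.from_rotvec(o).as_matrix(); c['p']=np.array(c['position'])
    return c
def rays(c,uv):
    K=np.array(c['intrinsics']);uv=np.atleast_2d(np.array(uv,float))
    d=np.array([c['k1'],0,0,0,0],float)
    n=cv2.undistortPoints(uv[:,None],K,d)[:,0]
    return np.c_[n,np.ones(len(n))]
def plane(c,uv,z):
    d=rays(c,uv)@c['R'].T
    return c['p']+d*((z-c['p'][2])/d[:,2])[:,None]
def cloud(c):
    h,w=c['z_map'].shape; v,u=np.mgrid[:h,:w]
    n=rays(c,np.c_[u.ravel(),v.ravel()])*c['z_map'].reshape(-1,1)
    return (n@c['R'].T+c['p']).reshape(h,w,3)
E
python3 - <<'E'
from h import *
s=manip.state();print(s)
for n in ['top','side']:
    c=cap(n);cv2.imwrite(f'pics/{n}0.png',c['image']);print(n,c['p'],c['R'].round(3),c['k1'],c['intrinsics'])
E
```

```text
pics
{'clock': 0.0, 'joint_pos': array([-1.36893060e+00,  2.64721821e-01,  1.60533922e+00, -1.23094823e-05,
        1.27367902e+00, -3.68975729e-02]), 'joint_velocities': array([ 3.81026722e-04, -2.06256351e-03, -1.52759912e-03,  9.07156021e-04,
       -8.32614411e-06, -6.89819964e-04]), 'tau': array([ 5.47886211e-04, -5.02102125e+01, -3.56871271e+01,  7.28660636e-02,
        2.95860227e-02, -1.95359353e-04]), 'tool_pos': array([ 0.15949592, -0.65517638,  0.23742788]), 'tcp_rot': array([-3.11710768e+00, -3.73909153e-01,  2.96132427e-04]), 'contact_force': array([-0.16393021, -0.22020604,  0.23049593]), 'moment': array([ 0.01304154, -0.05189279, -0.01659224]), 'grasp_force': 0.0, 'gripper_width': 0.08817137876462344}
top [ 0.39446228 -0.05342878  0.97516891] [[-0.014 -0.984  0.175]
 [-1.     0.016  0.008]
 [-0.011 -0.175 -0.984]] 0.008602555580554916 [[375.04835286   0.         316.45164202]
 [  0.         375.04835286 191.34806291]
 [  0.           0.           1.        ]]
side [0.44978979 0.82847387 0.76260206] [[-0.99  -0.077  0.12 ]
 [-0.142  0.614 -0.776]
 [-0.014 -0.785 -0.619]] -0.06645371324544082 [[443.27904753   0.         319.5070934 ]
 [  0.         443.27904753 196.72484117]
 [  0.           0.           1.        ]]
```

View pics/top0.png

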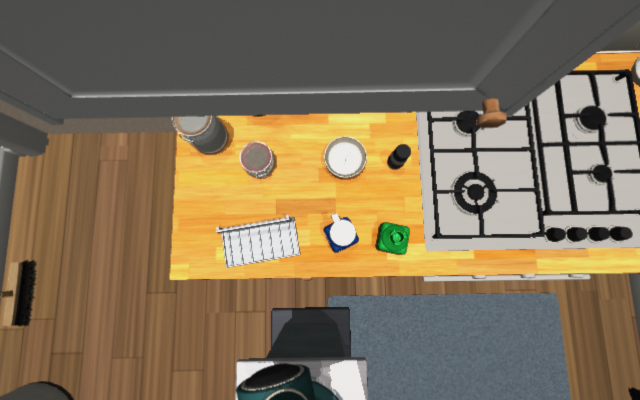

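View pics/side0.png

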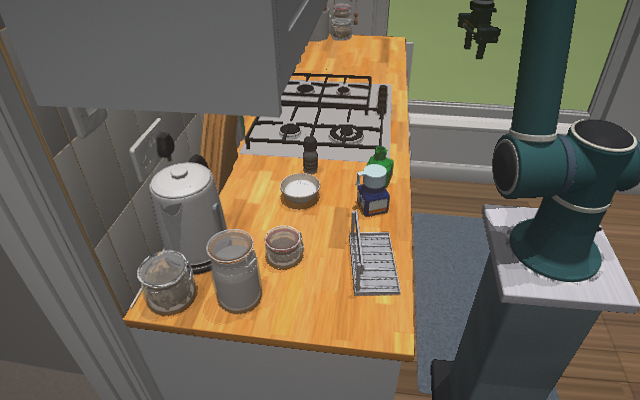

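The top view shows the cup at (343,232) with its hook toward (336,217), on the blue bottle. The green look-alike is at (394,238), the stand at (260,242), and its bar runs from (218,230) to (291,217). The side view agrees.

```bash
python3 - <<'E'
from h import *
for n in ['top','side']:
    c=cap(n);P=cloud(c);im=c['image'].astype(int);z=P[...,2]
    hsv=cv2.cvtColor(c['image'],cv2.COLOR_BGR2HSV)
    roi=np.zeros(z.shape,bool)
    if n=='top': roi[205:255,322:362]=1
    else: roi[155:220,345:392]=1
    blue=roi&(hsv[...,0]>105)&(hsv[...,0]<130)&(hsv[...,1]>120)
    cup=roi&(hsv[...,1]<90)&(z>0.113)&(z<.13)
    v,u=np.nonzero(cup);print(n,'cup px',len(u),np.median(z[cup]),P[cup].mean(0),cv2.minEnclosingCircle(np.c_[u,v].astype(np.float32)))
    Q=plane(c,np.c_[u,v],.122);print('cup plane bounds',Q.min(0),Q.max(0))
    v,u=np.nonzero(blue);print('blue',len(u)); 
    if n=='top':
        sb=blue&(z<.075)&(z>.045);v,u=np.nonzero(sb);print(cv2.minAreaRect((plane(c,np.c_[u,v],.06)[:,:2]*1000).astype(np.float32)))
    roi=np.zeros(z.shape,bool)
    if n=='top': roi[205:275,205:305]=1
    else: roi[205:300,345:405]=1
    b=roi&(z>.078)&(z<.1)
    v,u=np.nonzero(b);Q=plane(c,np.c_[u,v],.09)[:,:2];print('bar',len(u),P[b].mean(0),cv2.minAreaRect((Q*1000).astype(np.float32)),cv2.minAreaRect((P[b][:,:2]*1000).astype(np.float32)))
    cv2.imwrite(f'pics/{n}1.png',cv2.resize(c['image'][190:280,200:420] if n=='top' else c['image'][140:310,330:420],None,fx=3.5,fy=3.5,interpolation=cv2.INTER_CUBIC))
E
```

```text
top cup px 575 0.12132663588050119 [ 0.45373493 -0.10266734  0.12131436] ((341.3783874511719, 228.7567596435547), 16.649486541748047)
cup plane bounds [ 0.42272559 -0.13255165  0.122     ] [ 0.49543515 -0.0756441   0.122     ]
blue 164
((450.9754943847656, -103.1583251953125), (64.65361022949219, 65.22075653076172), 24.970417022705078)
bar 219 [0.47440619 0.10762025 0.08785517] ((476.1840515136719, 106.20071411132812), (15.230551719665527, 174.8289031982422), 8.88843822479248) ((476.759521484375, 106.60342407226562), (14.787325859069824, 175.1973419189453), 8.709360122680664)
side cup px 317 0.12000415516491758 [ 0.45454206 -0.09736357  0.11961787] ((371.5, 172.0), 14.637381553649902)
cup plane bounds [ 0.42297679 -0.12812944  0.122     ] [ 0.49522792 -0.06136357  0.122     ]
blue 58
bar 189 [0.47494026 0.11857428 0.08630278] ((478.22540283203125, 114.55812072753906), (13.172235488891602, 181.23358154296875), 8.506040573120117) ((478.5845947265625, 109.159423828125), (12.592037200927734, 176.3184814453125), 8.637116432189941)
```

View pics/top1.png

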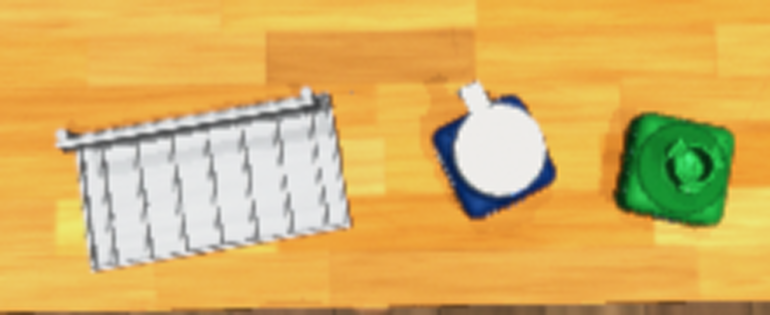

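The crop shows the cup's hook pointing up and slightly left (+x, some +y), and the bar rotated about 9°. Next I'll go above the cup for a close look.

```bash
cat >> h.py <<'E'
def down(yaw):  # tool z down, tool x at yaw
    c,s=np.cos(yaw),np.sin(yaw)
    return R.from_matrix(np.array([[c,s,0],[s,-c,0],[0,0,-1.]])).as_rotvec()
def say(*k):
    s=manip.state()
    print(round(s['clock'],2),s['tool_pos'].round(4),'F',s['contact_force'].round(1),'M',s['moment'].round(2),'w',round(s['gripper_width'],4),'g',round(s['grasp_force'],1),*k)
E
python3 - <<'E'
from h import *
manip.move_pose([.40,-.115,.30],down(np.radians(27)));say()
c=cap('wrist');print(c['T_tool_cam'])
cv2.imwrite('pics/w0.png',c['image'])
np.save('w0z.npy',c['z_map'])
P=cloud(c);z=P[...,2]
hsv=cv2.cvtColor(c['image'],cv2.COLOR_BGR2HSV)
m=(hsv[...,1]<90)&(z>.113)&(z<.13)&(np.hypot(P[...,0]-.452,P[...,1]+.104)<.07)
v,u=np.nonzero(m);Q=plane(c,np.c_[u,v],.122)[:,:2]*1000
d=cv2.distanceTransform(m.astype(np.uint8),cv2.DIST_L2,5);_,r,_,pk=cv2.minMaxLoc(d)
ctr=plane(c,pk,.122)[0,:2]*1000
far=np.hypot(*(Q-ctr).T)>33;h=Q[far].mean(0)
print(len(u),np.median(z[m]),ctr,r,'hook',far.sum(),h,np.degrees(np.arctan2(*(h-ctr)[::-1])))
b=(hsv[...,0]>105)&(hsv[...,0]<130)&(hsv[...,1]>120)&(z>.05)&(z<.075)&(np.hypot(P[...,0]-.452,P[...,1]+.104)<.07)
print(b.sum(),cv2.minAreaRect((P[b][:,:2]*1000).astype(np.float32)))
E
```

```text
2.33 [ 0.4001 -0.1156  0.3   ] F [-0.4 -1.  -0.3] M [ 0.01  0.01 -0.05] w 0.0877 g 0.0
[[ 3.67892875e-04 -9.56633405e-01 -2.91294341e-01  7.65473565e-02]
 [ 9.99999064e-01 -3.18713049e-05  1.36762590e-03 -1.05634629e-04]
 [-1.31760055e-03 -2.91294571e-01  9.56632498e-01 -1.45686189e-01]
 [ 0.00000000e+00  0.00000000e+00  0.00000000e+00  1.00000000e+00]]
2515 0.12185430727267055 [ 457.3244445  -105.46290634] 13.181398391723633 hook 215 [473.98293735 -85.47803101] 50.18693416367758
0 ((0.0, 0.0), (0.0, 0.0), 0.0)
```

View pics/w0.png

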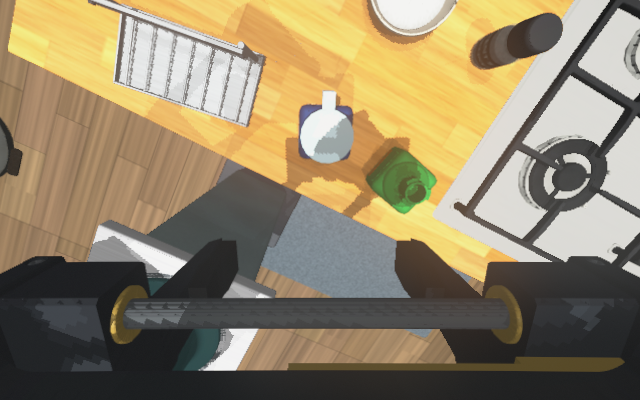

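The wrist view shows the cup at (327,135), half in shadow, with the hook strip up at (330,98). Shading split my colour mask, so I'll use height only, and look from a bit closer.

```bash
cat >> h.py <<'E'
def findcup(c):
    P=cloud(c);z=P[...,2]
    m=(z>.115)&(z<.13)&(np.hypot(P[...,0]-.452,P[...,1]+.104)<.06)
    v,u=np.nonzero(m);Q=plane(c,np.c_[u,v],.122)[:,:2]*1000
    ctr=np.array([452,-104.])
    hull=cv2.convexHull(Q.astype(np.float32))[:,0]
    # circle fit, dropping the hook side
    for _ in range(8):
        k=np.hypot(*(hull-ctr).T)<32.5
        B=hull[k];s=np.linalg.lstsq(np.c_[2*B,np.ones(len(B))],(B**2).sum(1),rcond=None)[0];ctr=s[:2]
    r=np.sqrt(s[2]+ctr@ctr)
    far=np.hypot(*(Q-ctr).T)>32.5;h=Q[far].mean(0)
    print(m.sum(),'cup',ctr,'r',r,'z',np.median(z[m]),'hook',far.sum(),h,np.degrees(np.arctan2(*(h-ctr)[::-1])))
    return ctr/1000
def findbottle(c):
    P=cloud(c);z=P[...,2];hsv=cv2.cvtColor(c['image'],cv2.COLOR_BGR2HSV)
    b=(hsv[...,0]>100)&(hsv[...,0]<135)&(hsv[...,1]>80)&(z>.04)&(z<.075)&(np.hypot(P[...,0]-.452,P[...,1]+.104)<.06)
    print('bottle',b.sum(),cv2.minAreaRect((P[b][:,:2]*1000).astype(np.float32)))
def findbar(c):
    P=cloud(c);z=P[...,2]
    b=(z>.083)&(z<.097)&(np.hypot(P[...,0]-.475,P[...,1]-.107)<.1)
    Q=P[b][:,:2]*1000;(x,y),(w,h),a=cv2.minAreaRect(Q.astype(np.float32))
    print('bar',b.sum(),(x,y),(w,h),a,'med',np.median(Q,0))
    return P[b]
E
python3 - <<'E'
from h import *
for n in ['wrist','top']:
    c=cap(n);findcup(c);findbottle(c);findbar(c)
manip.move_pose([.415,-.12,.24],down(np.radians(27)));say()
c=cap('wrist');findcup(c);findbottle(c)
E
```

```text
2529 cup [ 452.07410593 -102.13865479] r 28.811978332294018 z 0.12183040137076406 hook 202 [488.56494272 -85.67300827] 24.286175998493526
bottle 35 ((476.4642333984375, -89.62743377685547), (8.280096054077148, 53.56959915161133), 33.44572448730469)
bar 901 (477.714599609375, 101.68277740478516) (12.668168067932129, 163.0929412841797) 11.511449813842773 med [478.03812527  96.87418485]Traceback (most recent call last):
  File "<stdin>", line 3, in <module>
  File "h.py", line 33, in findcup
    v,u=np.nonzero(m);Q=plane(c,np.c_[u,v],.122)[:,:2]*1000
                        ~~~~~^^^^^^^^^^^^^^^^^^^
  File "h.py", line 18, in plane
    d=rays(c,uv)@c['R'].T
      ~~~~^^^^^^
  File "h.py", line 15, in rays
    n=cv2.undistortPoints(uv[:,None],K,d)[:,0]
      ~~~~~~~~~~~~~~~~~~~^^^^^^^^^^^^^^^^
cv2.error: OpenCV(4.12.0) /io/opencv/modules/calib3d/src/undistort.dispatch.cpp:347: error: (-215:Assertion failed) CV_IS_MAT(_src) && CV_IS_MAT(_dst) && (_src->rows == 1 || _src->cols == 1) && (_dst->rows == 1 || _dst->cols == 1) && _src->cols + _src->rows - 1 == _dst->rows + _dst->cols - 1 && (CV_MAT_TYPE(_src->type) == CV_32FC2 || CV_MAT_TYPE(_src->type) == CV_64FC2) && (CV_MAT_TYPE(_dst->type) == CV_32FC2 || CV_MAT_TYPE(_dst->type) == CV_64FC2) in function 'cvUndistortPointsInternal'
```

```bash
python3 - <<'E'
from h import *
rot=down(np.radians(24.5)); p=np.array([.452,-.1027])
manip.move_pose([.42,-.117,.24],rot)
p=findcup(cap('wrist'))
p=(p+np.array([.452,-.1027]))/2 
manip.move_pose([*p,.17],rot)
manip.move_linear([*p,.089],rate=.1);say()
manip.set_gripper(.066,3);say()
manip.set_gripper(.04,8);say()
manip.move_linear([*p,.10],rate=.03);say()
manip.move_linear([*p,.20],rate=.12);say()
c=cap('side');cv2.imwrite('pics/s2.png',cv2.resize(c['image'][100:300,300:460],None,fx=3,fy=3))
c=cap('wrist');cv2.imwrite('pics/w2.png',c['image'])
P=cloud(c);np.save('P2.npy',P)
E
```

```text
3582 cup [ 452.25757388 -102.15289026] r 28.855980528419764 z 0.12180132179904096 hook 292 [488.43534212 -85.48900388] 24.73132825640675
4.26 [ 0.4528 -0.1027  0.0897] F [ 0.1 -0.1 -0. ] M [ 0.07 -0.01 -0.03] w 0.0881 g 0.0
4.77 [ 0.4522 -0.1024  0.0891] F [-0.1 -0.3 -0.3] M [-0.05  0.02  0.03] w 0.0662 g 0.0
5.03 [ 0.4521 -0.1024  0.089 ] F [-0.5  0.1  0.4] M [0.04 0.01 0.04] w 0.0597 g 8.0
5.54 [ 0.4523 -0.1025  0.1003] F [ 0.7 -0.4 -0. ] M [-0.01 -0.03  0.02] w 0.0595 g 8.0
6.53 [ 0.4515 -0.1022  0.1991] F [ 0.1  0.7 -0.5] M [ 0.01 -0.02 -0.02] w 0.0597 g 8.0
```

View pics/s2.png

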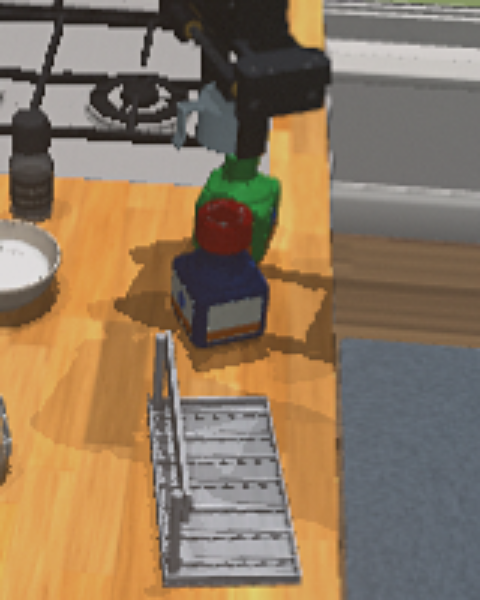

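View pics/w2.png

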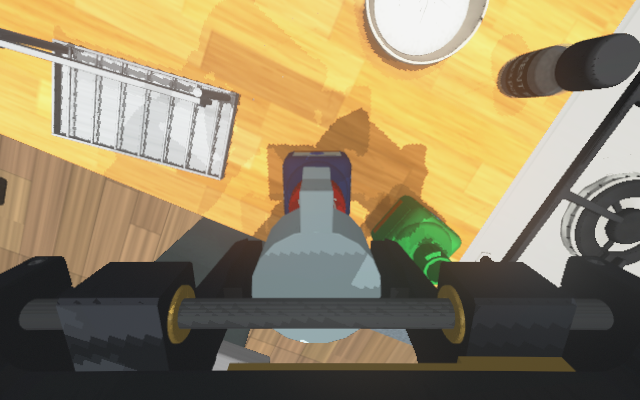

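The side crop shows the cup in the gripper at (210,115) and the red cap still on the blue bottle at (225,225). The wrist view shows the hook straight up at (316,180), so it is aligned with the tool's x axis. Next I'll go near the bar and measure it.

```bash
cat >> h.py <<'E'
def barfit(c,yaw=np.radians(8.8),mid=(.476,.106)):
    P=cloud(c);z=P[...,2];ex=np.array([np.cos(yaw),np.sin(yaw)]);ey=np.array([-ex[1],ex[0]])
    L=(P[...,:2]-mid)@np.c_[ex,ey]*1000
    b=(z>.08)&(z<.1)&(np.abs(L[...,0])<25)&(np.abs(L[...,1])<100)
    l=L[b];zz=z[b]; print('n',b.sum(),'y',l[:,1].min(),l[:,1].max(),'z',np.percentile(zz,[5,50,95]).round(4))
    for y0 in range(-90,90,20):
        k=(l[:,1]>=y0)&(l[:,1]<y0+20)&(zz>.086)
        if k.sum()>4: print(y0+10,k.sum(),np.percentile(l[k,0],[2,50,98]).round(1),round(np.median(zz[k]),4))
E
python3 - <<'E'
from h import *
P=np.load('P2.npy');s=manip.state()
# held floor plane: points near tcp xy at z .22-.25
m=(np.hypot(P[...,0]-s['tool_pos'][0],P[...,1]-s['tool_pos'][1])<.05)&(P[...,2]>.222)&(P[...,2]<.245)
Q=P[m];rel=Q-s['tool_pos'];y=np.radians(24.5);f=rel[:,:2]@np.array([[np.cos(y),-np.sin(y)],[np.sin(y),np.cos(y)]])
A=np.linalg.lstsq(np.c_[f,np.ones(len(f))],rel[:,2],rcond=None)[0];print('floor plane',len(f),A,f.min(0),f.max(0))
yaw=np.radians(8.8);e=np.array([np.cos(yaw),np.sin(yaw)])
mid=np.array([.476,.106])
t=mid-.036*e-.045*e
manip.move_pose([*t,.18],down(yaw));say()
c=cap('wrist');barfit(c);np.save('P3.npy',cloud(c));cv2.imwrite('pics/w3.png',c['image'])
barfit(cap('side'))
E
```

```text
floor plane 12932 [-0.02573395 -0.00060368  0.033581  ] [-0.02833084 -0.04730085] [0.04717139 0.04692267]
7.46 [0.3962 0.0934 0.1799] F [ 0.6 -0.9 -0.3] M [-0.03 -0.1   0.06] w 0.0599 g 8.0
n 1780 y -85.57423500041102 89.9574265267197 z [0.0855 0.0893 0.0906]
-80 227 [-1.3  2.4 10.4] 0.0889
-60 180 [-1.3  0.9  3.1] 0.0895
-40 181 [-1.3  0.9  3.1] 0.0895
-20 187 [-2.1  0.8  3.1] 0.0895
0 189 [-2.1  0.8  3. ] 0.0895
20 152 [-0.7  1.2  3. ] 0.0897
40 156 [-0.8  1.1  3. ] 0.0895
60 154 [-0.8  0.7  2.9] 0.0895
80 258 [-0.9  2.1 10.7] 0.0889
n 182 y -86.38708812325102 91.47064102695086 z [0.0814 0.0873 0.0898]
-80 11 [-2.7  0.   5.8] 0.0879
-60 12 [-2.  -0.3  1.6] 0.0884
-40 14 [-2.9 -0.1  2. ] 0.0881
-20 13 [-2.7 -0.7  2. ] 0.0883
0 11 [-2.8 -0.6  1.5] 0.0883
20 13 [-2.2 -1.1  0.9] 0.0889
40 17 [-2.9 -0.2  1.8] 0.0884
60 14 [-2.8 -1.   1.7] 0.088
80 20 [-2.6 -0.   6.8] 0.088
```

View pics/w3.png

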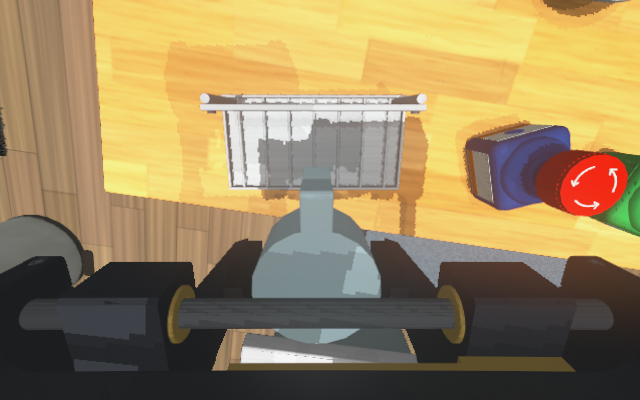

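The wrist view shows the hook tip at (316,180) square to the bar, whose edge runs along row 105 from column 200 to 427. The bar centre is about 1 mm beyond my estimate. Now hang the cup.

```bash
python3 - <<'E'
from h import *
yaw=np.radians(8.8);e=np.array([np.cos(yaw),np.sin(yaw)]);ey=np.array([-e[1],e[0],0])
mid=np.array([.476,.106])+.001*e+.002*ey[:2]
t=mid-.036*e
manip.move_linear([*t,.14],rate=.1)
manip.move_linear([*t,.075],rate=.06);say()
for z in (.069,.065,.0625):
    manip.move_linear([*t,z],rate=.03);manip.dwell(.1);say()
piv=np.array([*mid,.0915]);p0=np.array([*t,.0625]);R0=R.from_rotvec(down(yaw))
for th in (.1,.2):
    q=R.from_rotvec(-th*ey);p=piv+q.apply(p0-piv)
    manip.move_linear(p,rate=.03,rot=(q*R0).as_rotvec());manip.dwell(.1);say()
c=cap('side');cv2.imwrite('pics/s4.png',cv2.resize(c['image'][170:310,310:450],None,fx=4,fy=4))
E
```

```text
9.55 [0.4416 0.1027 0.0754] F [ 0.4 -0.5 -0. ] M [ 0.03  0.05 -0.03] w 0.0598 g 8.0
10.0 [0.4411 0.1026 0.069 ] F [-0.6 -0.2 -0.3] M [0.01 0.   0.02] w 0.0597 g 8.0
10.38 [0.441  0.1026 0.0649] F [0.3 0.1 0.3] M [-0.01 -0.03  0.  ] w 0.0593 g 8.0
10.73 [0.4411 0.1026 0.0624] F [0.4 0.1 0.5] M [ 0.02  0.01 -0.  ] w 0.0596 g 8.0
11.13 [0.4449 0.1032 0.0597] F [-0.4  0.3 -0.7] M [-0.02  0.04  0.01] w 0.06 g 8.0
11.53 [0.4489 0.1039 0.0569] F [ 0.6 -0.2 -0.3] M [ 0.04  0.1  -0.  ] w 0.0596 g 8.0
```

View pics/s4.png

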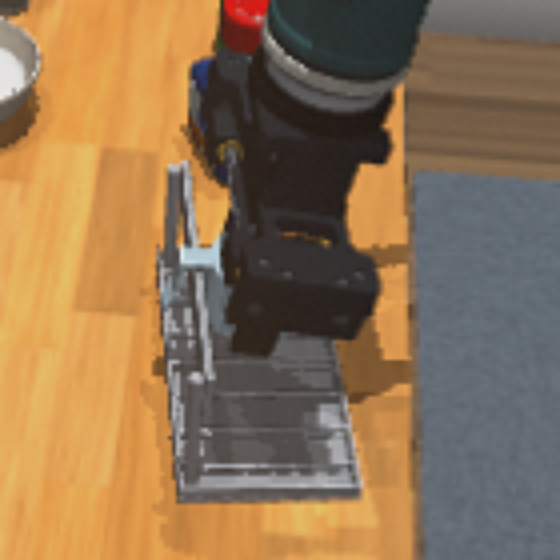

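The hook strip lies over the bar at (200,257) with its leg behind at (172,285). I'll release it, retreat along the tool axis, and check.

```bash
python3 - <<'E'
from h import *
s=manip.state();p=s['tool_pos'];ax=R.from_rotvec(s['tcp_rot']).as_matrix()[:,2]
manip.move_linear(p-[0,0,.0015],rate=.02);manip.dwell(.1);say()
manip.set_gripper(.064,3);manip.dwell(.3);manip.set_gripper(.088);say()
manip.move_linear(p-.07*ax,rate=.1)
manip.move_linear(p-.16*ax,rate=.2);say()
manip.move_pose([.415,-.119,.24],down(np.radians(24.5)));say()
c=cap('side');w=cap('wrist')
a=cv2.resize(c['image'][170:310,330:430],None,fx=4,fy=4)
b=cv2.resize(w['image'],(400,250));b=np.vstack([b,np.zeros((310,400,3),np.uint8)])
cv2.imwrite('pics/s5.png',np.hstack([a,b]))
P=cloud(w);z=P[...,2];hsv=cv2.cvtColor(w['image'],cv2.COLOR_BGR2HSV)
red=((hsv[...,0]<8)|(hsv[...,0]>172))&(hsv[...,1]>120)
m=(z>.112)&(z<.125)&(np.hypot(P[...,0]-.452,P[...,1]+.104)<.05)
for k,mm in (('z',m),('red',red&(np.hypot(P[...,0]-.452,P[...,1]+.104)<.05)&(z>.11))):
    v,u=np.nonzero(mm);Q=(plane(w,np.c_[u,v],.119)[:,:2]*1000).astype(np.float32)
    h=cv2.convexHull(Q)[:,0];S=np.linalg.lstsq(np.c_[2*h,np.ones(len(h))],(h**2).sum(1),rcond=None)[0]
    print(k,len(u),np.median(z[mm]),S[:2],np.sqrt(S[2]+S[:2]@S[:2]))
E
```

```text
11.93 [0.4495 0.1039 0.0555] F [-0.5 -0.1  0.2] M [-0.03  0.2   0.02] w 0.0598 g 8.0
13.04 [0.4491 0.1038 0.0554] F [ 0.  -0.4  0.3] M [-0.04  0.11 -0.  ] w 0.0884 g 0.0
14.51 [0.417  0.0989 0.2125] F [ 0.2 -0.4 -0.6] M [-0.05  0.09  0.06] w 0.0878 g 0.0
15.39 [ 0.4143 -0.1184  0.2383] F [-0.1  0.1  1. ] M [ 0.02 -0.    0.02] w 0.0877 g 0.0
z 2081 0.11878132048763218 [ 452.72537361 -102.04647935] 23.460282552491858
red 1895 0.11875875360679633 [ 453.02607849 -101.98104311] 23.29623528580794
```

View pics/s5.png

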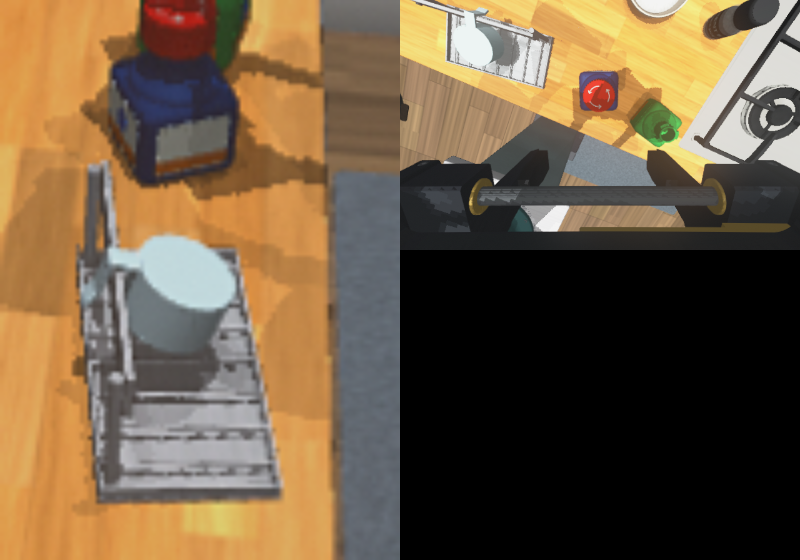

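The cup hangs on the bar, leaning, at (185,290) in the side crop. The cap is bare and centred at (0.4528, -0.102). Next: grip it and push down.

```bash
python3 - <<'E'
from h import *
rot=down(np.radians(24.5));p=np.array([.4527,-.1021])
manip.move_pose([*p,.17],rot)
manip.move_linear([*p,.088],rate=.1);say()
manip.set_gripper(.052,3);manip.set_gripper(.03,5);say()
manip.set_gripper(.03,40);manip.dwell(.2);say()
for z in (.086,.084,.083,.0825):
    manip.move_linear([*p,z],rate=.02);manip.dwell(.15);say()
E
```

```text
16.88 [ 0.4533 -0.1024  0.0887] F [0.3 0.2 0.4] M [-0.01 -0.03  0.02] w 0.0883 g 0.0
17.8 [ 0.4527 -0.1021  0.088 ] F [-0.1 -0.8 -0.2] M [ 0.01 -0.09 -0.04] w 0.0477 g 5.0
18.22 [ 0.4527 -0.1021  0.088 ] F [ 0.3 -0.2 -1. ] M [-0.04 -0.01  0.01] w 0.0465 g 40.0
18.62 [ 0.4528 -0.1021  0.0866] F [-2.6  1.1  6.1] M [0.08 0.32 0.04] w 0.0464 g 40.0
19.02 [ 0.4529 -0.1021  0.0849] F [-2.4  0.9  7.4] M [ 0.14  0.5  -0.01] w 0.0463 g 40.0
19.42 [ 0.4529 -0.1021  0.0841] F [-3.8  0.6  9.7] M [0.1  0.58 0.01] w 0.0461 g 40.0
19.82 [ 0.4529 -0.1021  0.0837] F [-4.2  1.1  9.3] M [0.16 0.52 0.02] w 0.0463 g 40.0
```

```bash
python3 - <<'E'
from h import *
p=np.array([.4527,-.1021])
manip.move_linear([*p,.081],rate=.02);manip.dwell(.1);say()
for a in (6,12,22,32,42,52,60):
    manip.move_linear([*p,.081],rate=.03,rot=down(np.radians(24.5+a)));manip.dwell(.1)
    s=manip.state();x=R.from_rotvec(s['tcp_rot']).as_matrix()[:,0];say(round(np.degrees(np.arctan2(x[1],x[0]))-24.5,1))
    if abs(s['moment'][2])>2.5: break
c=cap('side');cv2.imwrite('pics/s6.png',cv2.resize(c['image'][120:260,310:450],None,fx=4,fy=4))
E
```

```text
20.17 [ 0.453  -0.1022  0.0828] F [-6.6  1.2 14.5] M [0.24 0.94 0.03] w 0.046 g 40.0
20.52 [ 0.4535 -0.1023  0.0828] F [-5.   1.6 11.7] M [0.19 0.61 0.04] w 0.0461 g 40.0 6.0
20.88 [ 0.4539 -0.1023  0.0828] F [-3.1  1.9 10.6] M [0.13 0.44 0.05] w 0.046 g 40.0 12.0
21.31 [ 0.4541 -0.1023  0.0828] F [-3.4  1.4 10.6] M [0.2  0.42 0.11] w 0.0459 g 40.0 22.0
21.73 [ 0.4536 -0.1021  0.0828] F [-3.   2.8 11.8] M [0.21 0.57 0.08] w 0.0464 g 40.0 32.0
22.16 [ 0.4534 -0.1021  0.0828] F [-4.6  3.1 13.5] M [0.2  0.61 0.05] w 0.0463 g 40.0 42.0
22.58 [ 0.4536 -0.1022  0.0828] F [-4.   2.  12.8] M [0.18 0.49 0.04] w 0.0462 g 40.0 52.0
22.98 [ 0.4539 -0.1024  0.0828] F [-2.7  1.  11.5] M [0.13 0.35 0.1 ] w 0.0457 g 40.0 60.0
```

View pics/s6.png

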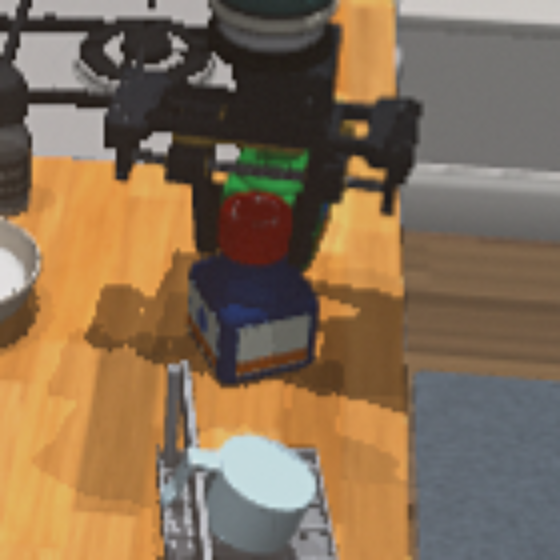

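The side crop shows the gripper on the red cap at (255,225). The bottle's corner at (225,380) is almost where it was before the turn, so the cap has turned and the bottle has not. Now lift.

```bash
python3 - <<'E'
from h import *
p=np.array([.4533,-.1022])
for z in (.086,.089,.092,.096,.10):
    manip.move_linear([*p,z],rate=.03);manip.dwell(.1);say()
    if manip.state()['contact_force'][2]<-4: print('STUCK');break
else:
    manip.move_linear([*p,.135],rate=.06);manip.dwell(.3);say()
c=cap('side');cv2.imwrite('pics/s7.png',cv2.resize(c['image'][120:290,310:450],None,fx=3.5,fy=3.5))
E
```

```text
23.44 [ 0.4539 -0.1024  0.0869] F [-1.4  0.9  5.7] M [-0.01  0.13  0.04] w 0.0464 g 40.0
23.79 [ 0.453  -0.1021  0.0887] F [-0.2 -0.2 -0.7] M [-0.03 -0.08  0.03] w 0.0459 g 40.0
24.14 [ 0.4533 -0.1022  0.092 ] F [-0.5 -0.9 -1.4] M [-0.08 -0.08  0.  ] w 0.0465 g 40.0
24.52 [ 0.4534 -0.1022  0.0961] F [ 0.6  0.4 -0.7] M [-0.03 -0.01  0.03] w 0.0461 g 40.0
24.91 [ 0.4533 -0.1022  0.1001] F [-0.9 -0.3 -0.2] M [-0.05 -0.09 -0.01] w 0.0463 g 40.0
25.94 [ 0.453  -0.1021  0.1346] F [-0.1 -0.2 -0.8] M [-0.08 -0.1   0.05] w 0.046 g 40.0
```

View pics/s7.png

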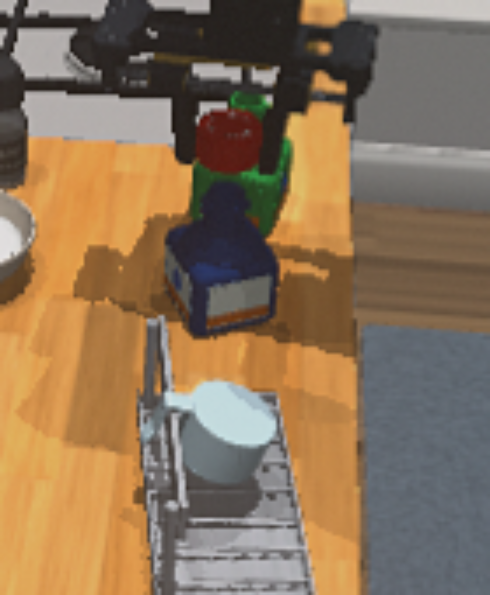

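The cap is held level above the open neck (cap at (230,140), neck at (228,195)). The bottle is standing and the cup is still hanging, so I'll hand the job in.

```bash
python3 -c "
from h import *
print(order.close_job());say()"
```

```text
the job is handed in; nothing more can be done
None
the job is handed in; nothing more can be done
```

The job is handed in, with no verdict returned: the cup hangs mouth down on the bar, and the cap is off and held level about 3 cm above the open, standing bottle, after about 26 s on the robot's clock.

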